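# Set the bobbin winder's dial and start it

### The arm

A 7-joint arm with a two-finger parallel gripper is mounted at the origin on the work surface. World frame = base frame: x ahead of the robot, y to its left, z up, the work surface at z = 0. Lengths are in m, angles in rad, forces in N, time in s.
With the tool pointing down it reaches from about 0.4 to 0.925 m from the base axis. Payload 4.1 kg.
Tool frame: the origin (TCP) lies at the very end of the fingers, on their centre line; the grasp point (between the pads) lies 19 mm behind it; z points along the fingers, y is the line along which they close (so a half turn about z gives the same grasp; the last joint's range is limited). The gripper opens to 85 mm and grips with 20 to 120 N. Pads are 22 mm wide; open, the fingers measure 114 mm over their backs; the gripper's body (76 mm by 85 mm) begins 54 mm behind the grasp point. The pads swing forward as they close: fully open they stand 13 mm farther back than shut.
Start: joints at [1.185, 0.398, 0.045, 1.537, -0.019, 1.207, -0.051], TCP at [0.184, -0.623, 0.231] pointing down, gripper open.
Joint ranges: [-2.82, 2.82], [-0.49, 2.23], [-1.37, 1.46], [0, 2.46], [-1.36, 4.5], [0.23, 2], [-2.94, 2.94]. Speed limits (rad/s): [2.57, 2.57, 3.14, 3.14, 3.14, 3.14, 3.14].

### API

Orientations are given as a unit quaternion [x, y, z, w].
In Python, from bench import bot gives the robot as it stands.
- The arm moves only by the tool carry_out, never from a script. Its argument "motion" is a list of rows, each an object of numbers: "dx", "dy", "dz": the shift along the tool's x, y, z in m; "wx", "wy", "wz": the turn, a rotation vector about the tool's x, y, z in degrees; "gripper": the opening, from 0 (shut) to 1 (fully open). In form: [{"dx": .., "dy": .., "dz": .., "wx": .., "wy": .., "wz": .., "gripper": ..}, ...]. A call has 1 to 8 rows; each row is the pose to reach, as a shift and turn from the pose commanded when the call began, along the tool's axes at that moment; what a row does not reach only later rows make up. A row lasts 1/8 s, in which the tool goes at most 62.5 mm and 10.7 degrees, less where a joint would pass 70% of its speed; a pose out of reach is approached as far as the arm can. A call with a gripper value outside its range is refused whole. The fingers move at their own pace and stop on an object; the grip force is fixed at half the most. Time passes only in rows, so rows that repeat a pose let the fingers close. It gives the time, the measured TCP pose, the force, the opening and the grip force at its end, in the units of the state.
- bot.read_state(): the state, without advancing time (a new reading comes with each control period).
- bot.read_camera(name): name is "scene" or "side" or "wrist"; returns the picture (384x512x3 uint8, red, green, blue); there is no depth.
- bot.calibration(name): a dict with "fov_y" (degrees; the focal length in pixels is half the picture's height over the tangent of half this angle, whatever the lens; pixels are square), "cx", "cy" (the principal point, pixels), "k1" (the pictures are not rectified: a ray, as slopes to the right and down, at radius r is drawn at 1 + k1 r^2 times it, then the intrinsics apply), "pose" (4x4, takes a point from camera to world coordinates); the wrist camera has in their place "tool_from_camera" (4x4, takes a point from camera to tool coordinates, whose origin is the TCP and whose axes are the flange's). Camera axes: x right, y down, z forward; pixel columns grow to the right and rows downward; lengths in m; the calibration is good to about 2 mm. A picture is of the moment at which its call begins: read the wrist's pose just before it. calibration takes no time and is no camera call.
- bot.finish_job(): hands the job in; it is judged then, once.
The state is a dict: "time": time; "joint_pos": joint angles; "joint_vel": joint speeds; "joint_efforts": joint torques, N m; "tcp_pos": TCP position; "orientation": TCP orientation; "ft_force": force on the tool from outside, world axes, zero at the start; "moment": the same for the moment, N m; "gripper_width": finger opening in m; "finger_force": force on a finger pad.
Only numpy, scipy, OpenCV 4.12 (cv2) and the standard library are available. Lean on these libraries where they do the work, as an engineer would, in place of code of your own. Each camera call takes 0.05 s, during which the arm holds its last target. There are 200 camera calls.

### The job

Set the bobbin winder: with a fingertip, push the dial round by its upright stud until the white index mark on the dial lines up with the one long line of the scale around it, then press the winder's round start button all the way down and let it go. Only push: do not pinch the stud, and leave the thread, scissors and other things lying about where they are.

Things in the scene. Friction and masses are not known exactly. Their poses are not given: they have to be found in the camera images.
- winder: Bobbin winder, a grey box fixed to the table, 200 mm (its x) by 320 mm (its y), top face 65 mm above the table. Origin: centre of its underside; its z is up. The dial's axis stands at (0, 60) mm in its frame, the start button at (-45, -100) mm, and a small winding spindle with a metal bobbin, rising 30 mm above the top face, at (60, -125) mm.
- collar: Scale collar, a fixed bright metal disc of radius 86 mm, 3 mm thick, on the winder's top face, coaxial with the dial; it does not move. 24 dark radial lines, 15 degrees apart, are drawn on it just outside the dial: 23 are short and thin (8 mm by 2 mm), one is long and wide (24 mm by 4 mm): that is the target. Origin: centre of its underside; its +x axis points along the long line. The collar is set at a different angle each time.
- target_line (a point): Point at the inner end of the long scale line, 58 mm from the dial's axis, on the collar's top face.
- dial (a joint): Angle of the dial (rad) about its upright axis, growing counter-clockwise seen from above; at 0 the index mark points along the winder's +x. It turns freely either way without stops (it starts about half a turn from 0; whole turns count on, so compare angles modulo 2 pi), takes about 0.07 N m to turn (2 N at the stud), and stays where it is left.
- dial_centre (a point): Point on the dial's axis at the height of the dial's top face. The dial is a black disc of radius 57 mm, 9 mm thick, lying on the collar, top face 77 mm above the table, with a steel cap (radius 16 mm, 4 mm high) in its middle.
- dial_index (a point): Point at the outer end of the white index mark (a radial bar 35 mm long, 4 mm wide, on the dial's top face), 58 mm from the axis. It is lined up when it lies over the target_line point.
- stud_top (a point): Centre of the top of the dial's stud: an upright steel pin, 12 mm in diameter and 22 mm tall above the dial's top face, 42 mm from the axis, on the side opposite the index mark. Push it sideways to turn the dial.
- start (a joint): Travel of the start button (m): 0 up, 0.006 fully down; counts as pressed beyond 0.004. Springs back; fully down takes 5 N.
- start_top (a point): Centre of the top of the start button, a black round button of radius 16 mm in a grey housing on the winder's top face, pressed straight down.
- cone_a: Cone of thread, 58 mm wide and 98 mm tall, standing near the winder. Origin: centre of its underside.
- cone_b: Another cone of thread of the same size. Origin: centre of its underside.
- jar: Small glass jar, 60 mm wide, 75 mm tall, with a metal cap. Origin: centre of its underside.
- tape: Tape measure, a white round case 56 mm wide, 22 mm high, on the table. Origin: centre of its underside.
- scissors: Scissors lying flat, 170 mm long, 11 mm high, along their x. Origin: underside, near the pivot.
- ruler: Wooden ruler lying flat, 160 mm (its y) by 30 mm, 4 mm thick. Origin: centre of its underside.
- spool: Spool of thread, 28 mm wide, 34 mm tall, standing loose on the winder's top face between the dial and the spindle, on the far side. Origin: centre of its underside.

How it is judged:
By the outcome, as a careful person would: the job done as asked, in the order asked, and still so for the second after the job is handed in, with the robot touching nothing.
It also fails if it takes over 54 s, if anything falls off the work surface, if the arm or the gripper's body presses on something with over 40 N, if the wrist force passes 120 N, or if a joint passes its speed limit or range.

## Working session

There is one attempt and no reset: what is moved stays moved. The work goes in short steps, Python scripts to look and compute and a tool call to move; the robot and the scene stay as the last step left them, time stands still between calls to the robot, and variables do not carry over. Pictures are saved under pics/ and viewed, at most 10 in all, crops included, and the job is handed in when it is done.

Besides the shell and the picture viewer there is one more tool, called after ">>>" by a JSON object that holds its "method" and its "body", one argument or row to a line. carry_out: Moves the arm, as the interface text tells. Its arguments: {"type":"object","properties":{"motion":{"type":"array","items":{"type":"object","properties":{"dx":{"type":"number"},"dy":{"type":"number"},"dz":{"type":"number"},"wx":{"type":"number"},"wy":{"type":"number"},"wz":{"type":"number"},"gripper":{"type":"number"}}}}},"required":["motion"]}

```bash
mkdir -p pics; cat > h.py <<'E'
import numpy as np, cv2
from bench import bot
from scipy.spatial.transform import Rotation as R
def cam(name):
    s=bot.read_state(); im=bot.read_camera(name); c=bot.calibration(name)
    if 'pose' in c: P=np.array(c['pose'])
    else:
        T=np.eye(4); T[:3,:3]=R.from_quat(s['orientation']).as_matrix(); T[:3,3]=s['tcp_pos']
        P=T@np.array(c['tool_from_camera'])
    return im,c,P
def K(c):
    f=192/np.tan(np.radians(c['fov_y']/2)); return np.array([[f,0,c['cx']],[0,f,c['cy']],[0,0,1.]])
def ray(px,c,P):
    u=cv2.undistortPoints(np.array(px,float).reshape(-1,1,2),K(c),np.array([c['k1'],0,0,0.])).reshape(-1,2)
    d=np.c_[u,np.ones(len(u))]@P[:3,:3].T
    return P[:3,3],d
def onz(px,z,c,P):
    o,d=ray(px,c,P); return o+d*((z-o[2])/d[:,2])[:,None]
def proj(p,c,P):
    Q=np.linalg.inv(P); return cv2.projectPoints(np.array(p,float).reshape(-1,1,3),cv2.Rodrigues(Q[:3,:3])[0],Q[:3,3],K(c),np.array([c['k1'],0,0,0.]))[0].reshape(-1,2)
def save(n,im): cv2.imwrite('pics/'+n+'.png',im[:,:,::-1])
E
python3 - <<'E'
from h import *
ims=[]
for n in ('scene','side','wrist'):
    im,c,P=cam(n); save(n,im); ims.append(im); print(n,c['fov_y'],c['k1'],P[:3,3].round(3),P[:3,2].round(2))
s=bot.read_state();print(s['time'],s['tcp_pos'],s['orientation'],s['gripper_width'])
E
```

```text
scene 53.48179272864055 -0.01010140794784604 [ 0.866 -0.453  0.639] [-0.38  0.62 -0.69]
side 51.46657140173288 -0.05361282489135007 [0.248 0.761 0.722] [ 0.32 -0.71 -0.62]
wrist 68.23925246984837 -0.06316292010484215 [ 0.247 -0.603  0.373] [-0.25 -0.07 -0.97]
0.15 [ 0.18376351 -0.6229948   0.23050855] [ 9.89727962e-01  1.42961627e-01 -1.61485258e-04 -7.13649029e-04] 0.08520349410392214
```

View pics/scene.png

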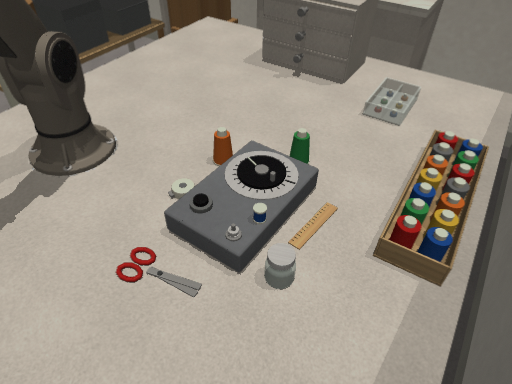

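View pics/side.png

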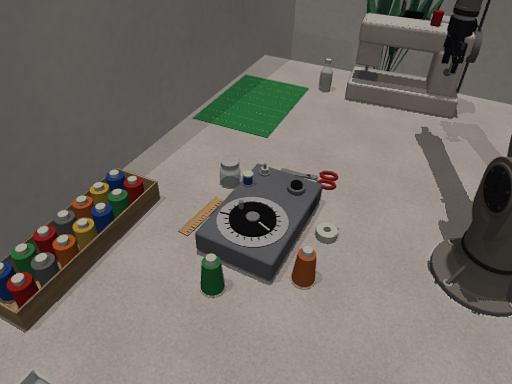

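The scene view shows the dial at about (262,170), its index up-left at (251,160), the stud at (272,176), the button at (201,200) and the spool at (260,211). The side view has the dial at (252,217), the index lower right at (268,228) and the button at (297,186).

```bash
python3 - <<'E'
from h import *
out=[]
for n,(x,y) in (('scene',(160,140)),('side',(195,160))):
    im,c,P=cam(n)
    out.append(cv2.resize(im[y:y+100,x:x+160],None,fx=4.9,fy=2.9*1.69/1.0 if 0 else 2.95,interpolation=cv2.INTER_CUBIC))
    pts={'scene':[(262,169),(201,197),(233,228)],'side':[(252,216),(297,184),(264,168)]}[n]
    for p,z in zip(pts,(.081,.08,.095)): print(n,p,onz([p],z,c,P).round(4))
save('crop',np.vstack(out))
E
```

```text
scene (262, 169) [[0.5277 0.1284 0.081 ]]
scene (201, 197) [[ 0.4679 -0.0199  0.08  ]]
scene (233, 228) [[ 0.5815 -0.0651  0.095 ]]
side (252, 216) [[0.5247 0.1326 0.081 ]]
side (297, 184) [[ 0.4718 -0.0311  0.08  ]]
side (264, 168) [[ 0.5693 -0.0376  0.095 ]]
```

View pics/crop.png

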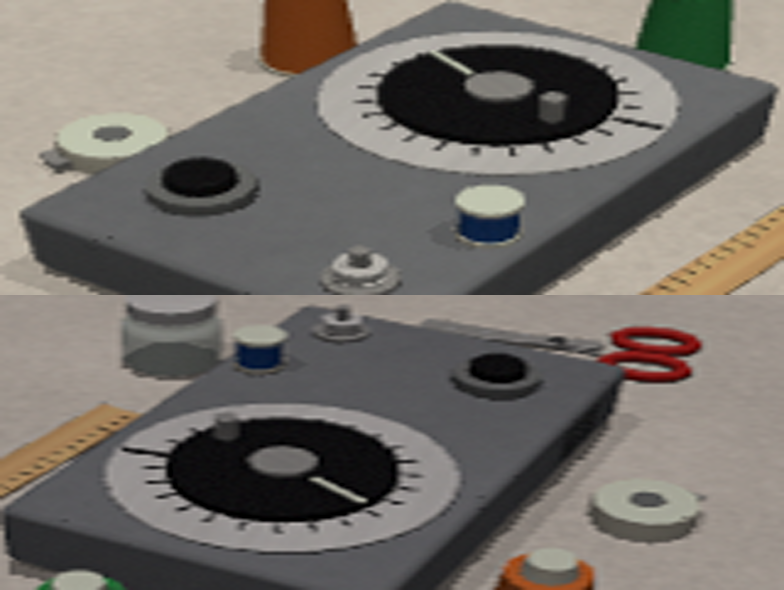

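The crop shows the long line at right in the scene view (inner end about (285,180), outer (295,183)), and at left in the side view ((229,215) to (220,212)). The stud top is at (273,173) in the scene view and (241.5,202) in the side view.

```bash
cat >> h.py <<'E'
def tri(rs):
    A=np.zeros((3,3));b=np.zeros(3)
    for o,d in rs:
        d=d/np.linalg.norm(d);M=np.eye(3)-np.outer(d,d);A+=M;b+=M@o
    p=np.linalg.solve(A,b);return p
E
python3 - <<'E'
from h import *
D=dict(cap=((261.6,168.5),(253,215.6)),li=((285.1,180.3),(228.7,214.9)),lo=((294.7,183.1),(219.9,212.5)),idx=((247.8,157.6),(269.7,229.5)),stud=((272.9,172.9),(241.5,201.7)),btn=((200.8,199.3),(296.6,184.1)),spool=((260,208),(248,174.5)))
C={n:(bot.calibration(n),np.array(bot.calibration(n)['pose'])) for n in('scene','side')}
r={}
for k,v in D.items():
    rs=[]
    for n,p in zip(C,v):
        o,d=ray([p],*C[n]);rs.append((o,d[0]))
    r[k]=tri(rs);print(k,r[k].round(4))
for k in('li','lo','idx','stud'):
    d=(r[k]-r['cap'])[:2];print(k,np.degrees(np.arctan2(d[1],d[0])).round(1),np.hypot(*d).round(4))
d=(r['cap']-r['btn'])[:2];print('dist',np.hypot(*d),'winder yaw',np.degrees(np.arctan2(d[1],d[0])-np.arctan2(160,45)))
s=bot.read_state();Rm=R.from_quat(s['orientation']).as_matrix();print(Rm.round(3))
print('move tool to above', Rm.T@(np.array([.5,.05,.33])-s['tcp_pos']))
c=bot.calibration('wrist');print(np.array(c['tool_from_camera']).round(3))
E
```

```text
cap [0.5245 0.13   0.0801]
li [0.5833 0.1392 0.0656]
lo [0.6062 0.1419 0.0663]
idx [0.4727 0.151  0.0758]
stud [0.5628 0.114  0.0961]
btn [ 0.4724 -0.0273  0.0819]
spool [0.5957 0.0078 0.0948]
li 8.9 0.0596
lo 8.3 0.0826
idx 157.9 0.0558
stud -22.6 0.0416
dist 0.1655907801740321 winder yaw -2.593903888074203
[[ 0.959  0.283 -0.   ]
 [ 0.283 -0.959  0.001]
 [-0.    -0.001 -1.   ]]
move tool to above [ 0.49371345 -0.55629791 -0.09871741]
[[-0.001 -0.965 -0.261  0.066]
 [ 1.    -0.001 -0.    -0.001]
 [ 0.    -0.261  0.965 -0.143]
 [ 0.     0.     0.     1.   ]]
```

>>> {"method": "carry_out", "body": {
  "motion": [
    {"dx": 0.03, "dy": -0.0375, "dz": -0.01, "wz": -9, "gripper": 0},
    {"dx": 0.06, "dy": -0.075, "dz": -0.02, "wz": -18, "gripper": 0},
    {"dx": 0.09, "dy": -0.1125, "dz": -0.03, "wz": -27, "gripper": 0},
    {"dx": 0.12, "dy": -0.15, "dz": -0.04, "wz": -36, "gripper": 0},
    {"dx": 0.15, "dy": -0.1875, "dz": -0.04, "wz": -45, "gripper": 0},
    {"dx": 0.18, "dy": -0.225, "dz": -0.04, "wz": -54, "gripper": 0},
    {"dx": 0.21, "dy": -0.2625, "dz": -0.04, "wz": -63, "gripper": 0},
    {"dx": 0.24, "dy": -0.3, "dz": -0.04, "wz": -71, "gripper": 0}
  ]
}}

```text
schema error: expected keys dx, dy, dz, wx, wy, wz, gripper
```

```bash
cat >> h.py <<'E'
def delta(pos,yaw,prt=True):
    s=bot.read_state();M=R.from_quat(s['orientation']);y=np.radians(yaw)
    T=np.c_[[np.cos(y),np.sin(y),0],[np.sin(y),-np.cos(y),0],[0,0,-1]]
    d=M.as_matrix().T@(np.array(pos)-s['tcp_pos']);w=np.degrees((M.inv()*R.from_matrix(T)).as_rotvec())
    if prt: print('delta',d.round(4),w.round(1))
    return d,w
def st():
    s=bot.read_state();m=R.from_quat(s['orientation']).as_matrix()
    print('t',round(s['time'],2),'tcp',np.round(s['tcp_pos'],4),'yaw',np.degrees(np.arctan2(m[1,0],m[0,0])).round(1),'zt',m[:,2].round(3),'F',np.round(s['ft_force'],1),'w',round(s['gripper_width'],4),'q',np.round(s['joint_pos'],2))
E
python3 -c "
from h import *
st();delta((.48,.09,.27),158)"
```

```text
t 0.25 tcp [ 0.1838 -0.6232  0.2308] yaw 16.4 zt [-0.     0.001 -1.   ] F [ 1.   0.1 -0.1] w 0.0855 q [ 1.18  0.4   0.05  1.54 -0.02  1.21 -0.05]
delta [ 0.4859 -0.6003 -0.0387] [-0.000e+00 -1.000e-01 -1.416e+02]
```

All keys are required, so I'm resending with them.

>>> {"method": "carry_out", "body": {
  "motion": [
    {"dx": 0.03, "dy": -0.0375, "dz": -0.01, "wx": 0, "wy": 0, "wz": -9, "gripper": 0},
    {"dx": 0.06, "dy": -0.075, "dz": -0.02, "wx": 0, "wy": 0, "wz": -18, "gripper": 0},
    {"dx": 0.09, "dy": -0.1125, "dz": -0.03, "wx": 0, "wy": 0, "wz": -27, "gripper": 0},
    {"dx": 0.12, "dy": -0.15, "dz": -0.04, "wx": 0, "wy": 0, "wz": -36, "gripper": 0},
    {"dx": 0.15, "dy": -0.1875, "dz": -0.04, "wx": 0, "wy": 0, "wz": -45, "gripper": 0},
    {"dx": 0.18, "dy": -0.225, "dz": -0.04, "wx": 0, "wy": 0, "wz": -54, "gripper": 0},
    {"dx": 0.21, "dy": -0.2625, "dz": -0.04, "wx": 0, "wy": 0, "wz": -63, "gripper": 0},
    {"dx": 0.24, "dy": -0.3, "dz": -0.04, "wx": 0, "wy": 0, "wz": -71, "gripper": 0}
  ]
}}

```text
time: 1.25
tcp_pos: [0.3296, -0.2663, 0.2714]
orientation: [0.721, 0.693, -0.0, 0.0]
ft_force: [-0.1, -0.2, 0.1]
gripper_width: -0.0002
finger_force: 0.0
```

```bash
python3 -c "
from h import *
st();delta((.48,.09,.27),158)"
```

```text
t 1.25 tcp [ 0.3296 -0.2663  0.2714] yaw 87.7 zt [ 0.    -0.001 -1.   ] F [-0.1 -0.2  0.1] w -0.0002 q [ 0.91 -0.04 -0.32  1.97 -0.01  1.21  0.55]
delta [0.362  0.136  0.0013] [ -0.    0.  -70.3]
```

>>> {"method": "carry_out", "body": {
  "motion": [
    {"dx": 0.045, "dy": 0.017, "dz": 0, "wx": 0, "wy": 0, "wz": -9, "gripper": 0},
    {"dx": 0.09, "dy": 0.034, "dz": 0, "wx": 0, "wy": 0, "wz": -18, "gripper": 0},
    {"dx": 0.135, "dy": 0.051, "dz": 0, "wx": 0, "wy": 0, "wz": -27, "gripper": 0},
    {"dx": 0.18, "dy": 0.068, "dz": 0, "wx": 0, "wy": 0, "wz": -36, "gripper": 0},
    {"dx": 0.225, "dy": 0.085, "dz": 0, "wx": 0, "wy": 0, "wz": -45, "gripper": 0},
    {"dx": 0.27, "dy": 0.102, "dz": 0, "wx": 0, "wy": 0, "wz": -54, "gripper": 0},
    {"dx": 0.318, "dy": 0.12, "dz": 0, "wx": 0, "wy": 0, "wz": -62, "gripper": 0},
    {"dx": 0.362, "dy": 0.136, "dz": 0, "wx": 0, "wy": 0, "wz": -70, "gripper": 0}
  ]
}}

```text
time: 2.25
tcp_pos: [0.4817, 0.0893, 0.2715]
orientation: [0.193, 0.981, -0.0, 0.0]
ft_force: [-0.0, -0.1, 0.2]
gripper_width: -0.0002
finger_force: 0.0
```

```bash
python3 -c "
from h import *
im,c,P=cam('wrist');st();save('w1',cv2.resize(im,None,fx=1.5,fy=1.5))
np.savez('w1.npz',im=im,P=P)
for n,p in dict(cap=(.5245,.13,.081),idx=(.4727,.151,.077),stud=(.5628,.114,.099),btn=(.4724,-.0273,.082),li=(.5833,.1392,.068)).items(): print(n,proj([p],c,P)*1.5)
"
```

```text
t 2.3 tcp [0.4831 0.0968 0.272 ] yaw 158.3 zt [ 0.003  0.007 -1.   ] F [3.5 5.6 0.7] w 0.0002 q [ 0.44  0.12 -0.78  1.83  0.09  1.22  0.83]
cap [[439.77071213 290.56989011]]
idx [[441.41120929 220.93733936]]
stud [[440.62431185 346.58824788]]
btn [[238.14831313 304.47860772]]
li [[470.27548325 342.66143674]]
```

View pics/w1.png

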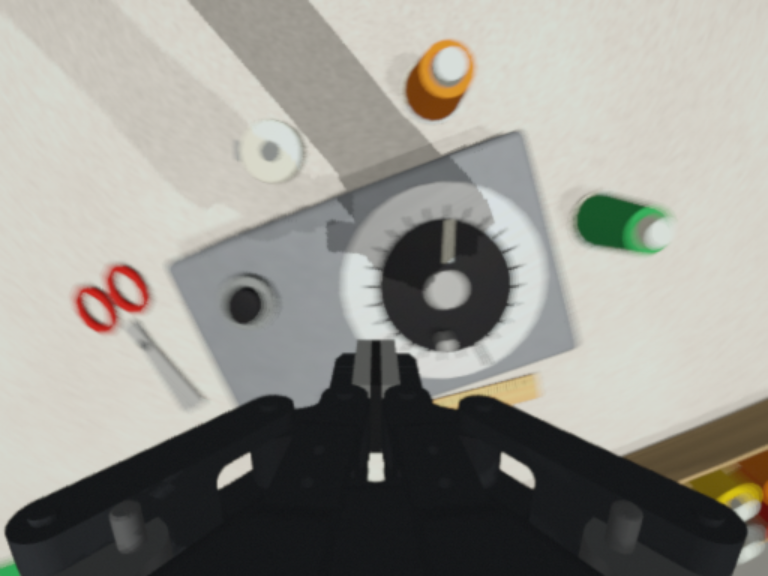

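The picture, taken as the arm was still settling, shows the cap at (446,288), the stud at (446,341), the index at (449,222) and the long line at (484,352). The button is at (246,304), and the closed fingertip is about (356-396,345). Next I'll go down beside the stud.

>>> {"method": "carry_out", "body": {
  "motion": [
    {"dx": -0.017, "dy": 0.022, "dz": 0.03, "wx": 0, "wy": 0, "wz": 0, "gripper": 0},
    {"dx": -0.034, "dy": 0.044, "dz": 0.06, "wx": 0, "wy": 0, "wz": 0, "gripper": 0},
    {"dx": -0.051, "dy": 0.066, "dz": 0.09, "wx": 0, "wy": 0, "wz": 0, "gripper": 0},
    {"dx": -0.068, "dy": 0.088, "dz": 0.12, "wx": 0, "wy": 0, "wz": 0, "gripper": 0},
    {"dx": -0.068, "dy": 0.088, "dz": 0.12, "wx": 0, "wy": 0, "wz": 0, "gripper": 0},
    {"dx": -0.068, "dy": 0.088, "dz": 0.12, "wx": 0, "wy": 0, "wz": 0, "gripper": 0},
    {"dx": -0.068, "dy": 0.088, "dz": 0.12, "wx": 0, "wy": 0, "wz": 0, "gripper": 0}
  ]
}}

```text
time: 3.18
tcp_pos: [0.578, 0.1424, 0.1527]
orientation: [0.196, 0.981, -0.0, 0.001]
ft_force: [-0.0, -0.4, -0.2]
gripper_width: -0.0001
finger_force: 0.0
```

```bash
python3 -c "
from h import *
st();im,c,P=cam('wrist');st();save('w2',cv2.resize(im,None,fx=1.5,fy=1.5))
np.savez('w2.npz',im=im,P=P)
for n,p in dict(cap=(.5245,.13,.081),idx=(.4727,.151,.077),stud=(.5628,.114,.099),btn=(.4724,-.0273,.082),li=(.5833,.1392,.068)).items(): print(n,proj([p],c,P)*1.5)
"
```

```text
t 3.17 tcp [0.578  0.1424 0.1527] yaw 157.4 zt [ 0.002 -0.001 -1.   ] F [-0.  -0.4 -0.2] w -0.0001 q [ 0.25  0.45 -0.73  1.75  0.34  1.07  0.58]
t 3.23 tcp [0.5781 0.1424 0.1527] yaw 157.4 zt [ 0.002 -0.001 -1.   ] F [-0.2  0.5 -0.2] w -0.0 q [ 0.25  0.45 -0.73  1.75  0.34  1.07  0.58]
cap [[308.68422509 220.52808026]]
idx [[304.71301851 103.42700918]]
stud [[306.48261446 310.3922582 ]]
btn [[  3.75373091 247.8406652 ]]
li [[371.16647418 308.98643536]]
```

View pics/w2.png

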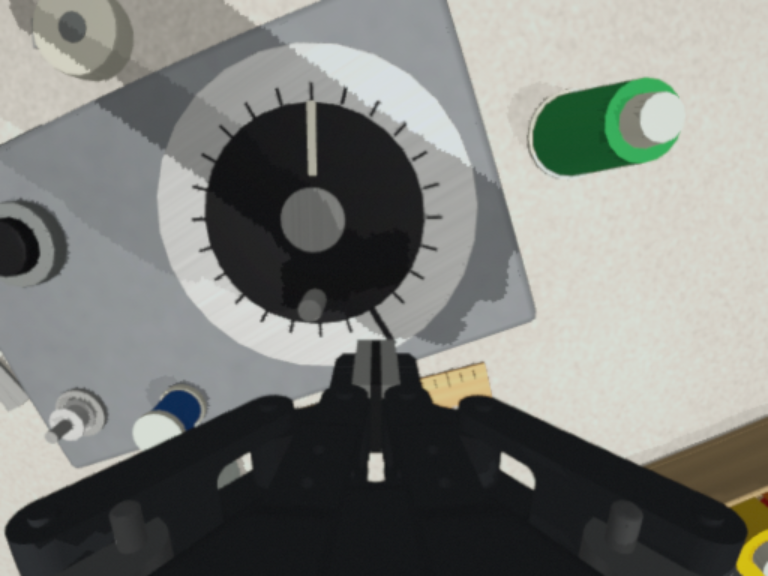

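The wrist picture shows the cap at (313,219), the index from (312,175) to (310.5,101), and the stud top at (310,311). The long line runs from (372,308) to (391,339), and the button is at the left edge, about (12,248).

```bash
python3 -c "
from h import *
c=bot.calibration('wrist');d=np.load('w2.npz');P=d['P']
g=lambda x,y,z:onz([(x/1.5,y/1.5)],z,c,P)[0]
cap=g(313,219,.081);o=dict(ii=g(312,175,.077),io=g(310.5,101,.077),stud=g(310,311,.099),li=g(372,308,.068),lo=g(391,339,.068),btn=g(12,248,.08))
# dial disc edge
e=np.mean([g(205,215,.077),g(424,215,.077)],0);e2=np.mean([g(313,102,.077),g(313,322,.077)],0)
print('cap',cap.round(4),e.round(4),e2.round(4))
for k,v in o.items():
  q=(v-cap)[:2];print(k,v.round(4),np.hypot(*q).round(4),np.degrees(np.arctan2(q[1],q[0])).round(1))
q=o['lo']-o['li'];print('line dir',np.degrees(np.arctan2(q[1],q[0])));q=o['io']-o['ii'];print('idx dir',np.degrees(np.arctan2(q[1],q[0])))
"
```

```text
cap [0.5246 0.1323 0.081 ] [0.5229 0.1329 0.077 ] [0.5245 0.1316 0.077 ]
ii [0.5047 0.1403 0.077 ] 0.0214 158.2
io [0.4728 0.154  0.077 ] 0.0562 157.3
stud [0.5637 0.1155 0.099 ] 0.0426 -23.3
li [0.5829 0.1399 0.068 ] 0.0588 7.4
lo [0.6043 0.1427 0.068 ] 0.0803 7.4
btn [ 0.474  -0.0246  0.08  ] 0.1649 -107.9
line dir 7.565139968361379
idx dir 156.7056010319976
```

>>> {"method": "carry_out", "body": {
  "motion": [
    {"dx": 0.001, "dy": 0, "dz": 0.025, "wx": 0, "wy": 0, "wz": 0, "gripper": 0},
    {"dx": 0.002, "dy": 0, "dz": 0.05, "wx": 0, "wy": 0, "wz": 0, "gripper": 0},
    {"dx": 0.003, "dy": 0, "dz": 0.065, "wx": 0, "wy": 0, "wz": 0, "gripper": 0},
    {"dx": 0.003, "dy": 0, "dz": 0.066, "wx": 0, "wy": 0, "wz": 0, "gripper": 0},
    {"dx": 0.003, "dy": -0.006, "dz": 0.066, "wx": 0, "wy": 0, "wz": 0, "gripper": 0},
    {"dx": 0.003, "dy": -0.012, "dz": 0.066, "wx": 0, "wy": 0, "wz": 0, "gripper": 0},
    {"dx": 0.003, "dy": -0.012, "dz": 0.066, "wx": 0, "wy": 0, "wz": 0, "gripper": 0}
  ]
}}

```text
time: 4.1
tcp_pos: [0.5708, 0.1322, 0.0859]
orientation: [0.196, 0.981, -0.0, 0.001]
ft_force: [0.3, 1.0, -0.9]
gripper_width: -0.0
finger_force: 0.0
```

```bash
cat >> h.py <<'E'
C=np.array([.5246,.132])
def arc(phis,o=.016,z=.087):
    for f in phis:
        a=np.radians(f);p=C+.042*np.array([np.cos(a),np.sin(a)])+o*np.array([-np.sin(a),np.cos(a)])
        d,w=delta([*p,z],f+180,False);print(f,d.round(4),w.round(1))
def where():
    s=bot.read_state();m=R.from_quat(s['orientation']).as_matrix();f=np.arctan2(m[1,0],m[0,0])-np.pi
    q=np.array(s['tcp_pos'][:2])-C;u=np.array([np.cos(f),np.sin(f)]);t=np.array([-u[1],u[0]])
    print('phi',np.degrees(f).round(1),'radial',(q@u).round(4),'o',(q@t).round(4))
E
python3 -c "
from h import *
im,c,P=cam('wrist');save('w3',im[150:300,130:330]);st();where();arc(-23-7.0*np.arange(9))"
```

```text
t 4.15 tcp [0.5708 0.1325 0.0858] yaw 157.4 zt [ 0.001 -0.    -1.   ] F [-0.1 -1.1  0.7] w -0.0001 q [ 0.23  0.52 -0.7   1.82  0.4   0.95  0.54]
phi -22.6 radial 0.0424 o 0.0183
-23.0 [ 0.0003 -0.0025 -0.0012] [0.  0.1 0.4]
-30.0 [-0.0013 -0.0078 -0.0012] [0.  0.1 7.4]
-37.0 [-0.0022 -0.0132 -0.0012] [ 0.   0.1 14.4]
-44.0 [-0.0025 -0.0187 -0.0012] [ 0.   0.1 21.4]
-51.0 [-0.0021 -0.0241 -0.0012] [ 0.   0.1 28.4]
-58.0 [-0.0011 -0.0295 -0.0012] [ 0.   0.1 35.4]
-65.0 [ 0.0006 -0.0348 -0.0012] [ 0.   0.1 42.4]
-72.0 [ 0.003  -0.0397 -0.0012] [ 0.   0.  49.4]
-79.0 [ 0.0059 -0.0444 -0.0012] [ 0.   0.  56.4]
```

View pics/w3.png

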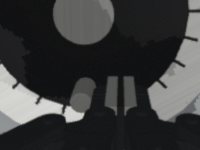

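The crop shows the stud, at about (84,93), just left of the closed finger at (100-135,100), almost touching. Pushing now.

>>> {"method": "carry_out", "body": {
  "motion": [
    {"dx": -0.001, "dy": -0.008, "dz": -0.001, "wx": 0, "wy": 0, "wz": 7.4, "gripper": 0},
    {"dx": -0.002, "dy": -0.013, "dz": -0.001, "wx": 0, "wy": 0, "wz": 14.4, "gripper": 0},
    {"dx": -0.0025, "dy": -0.0185, "dz": -0.001, "wx": 0, "wy": 0, "wz": 21.4, "gripper": 0},
    {"dx": -0.002, "dy": -0.024, "dz": -0.001, "wx": 0, "wy": 0, "wz": 28.4, "gripper": 0},
    {"dx": -0.001, "dy": -0.0295, "dz": -0.001, "wx": 0, "wy": 0, "wz": 35.4, "gripper": 0},
    {"dx": 0.0005, "dy": -0.035, "dz": -0.001, "wx": 0, "wy": 0, "wz": 42.4, "gripper": 0},
    {"dx": 0.003, "dy": -0.04, "dz": -0.001, "wx": 0, "wy": 0, "wz": 49.4, "gripper": 0},
    {"dx": 0.006, "dy": -0.0445, "dz": -0.001, "wx": 0, "wy": 0, "wz": 56.4, "gripper": 0}
  ]
}}

```text
time: 5.15
tcp_pos: [0.5494, 0.0939, 0.0868]
orientation: [0.637, 0.771, 0.001, 0.001]
ft_force: [3.1, -1.0, -2.6]
gripper_width: 0.0002
finger_force: 1.2
```

```bash
python3 -c "
from h import *
im,c,P=cam('wrist');save('w4',cv2.resize(im,None,fx=1.5,fy=1.5));np.savez('w4.npz',im=im,P=P);st();where();arc(-79-7.0*np.arange(9))"
```

```text
t 5.2 tcp [0.5485 0.0934 0.0867] yaw 100.6 zt [ 0.002 -0.001 -1.   ] F [ 0.5 -0.5 -0.7] w -0.0001 q [ 0.14  0.42 -0.48  1.9   0.25  0.88 -0.28]
phi -79.4 radial 0.0423 o 0.0164
-79.0 [ 0.0004 -0.0001 -0.0003] [ 0.1  0.1 -0.4]
-86.0 [-0.0013 -0.0053 -0.0003] [0.1 0.  6.6]
-93.0 [-0.0023 -0.0107 -0.0003] [ 0.1  0.  13.6]
-100.0 [-0.0026 -0.0162 -0.0003] [ 0.1  0.  20.6]
-107.0 [-0.0023 -0.0217 -0.0003] [ 0.1  0.  27.6]
-114.0 [-0.0013 -0.0271 -0.0004] [ 0.1  0.  34.6]
-121.0 [ 0.0003 -0.0323 -0.0004] [ 0.1  0.  41.6]
-128.0 [ 0.0026 -0.0373 -0.0004] [ 0.1  0.  48.6]
-135.0 [ 0.0054 -0.042  -0.0004] [ 0.1 -0.  55.6]
```

View pics/w4.png

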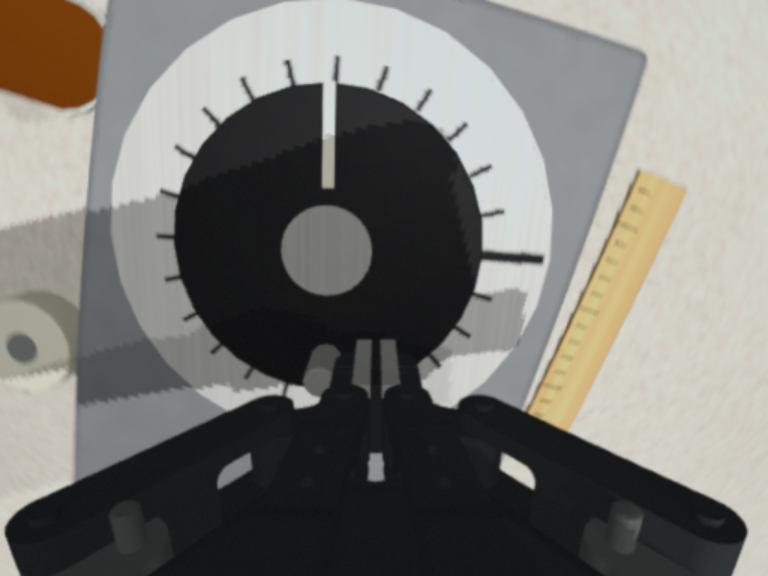

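The wrist view shows the dial following: index from (328,188) to (329,84), cap at (327,250), long line from (481,256) to (543,260), and the stud against the finger at (322,370). I'll keep going.

>>> {"method": "carry_out", "body": {
  "motion": [
    {"dx": -0.0015, "dy": -0.0055, "dz": 0, "wx": 0, "wy": 0, "wz": 6.6, "gripper": 0},
    {"dx": -0.0025, "dy": -0.0105, "dz": 0, "wx": 0, "wy": 0, "wz": 13.6, "gripper": 0},
    {"dx": -0.0025, "dy": -0.016, "dz": 0, "wx": 0, "wy": 0, "wz": 20.6, "gripper": 0},
    {"dx": -0.0025, "dy": -0.0215, "dz": 0, "wx": 0, "wy": 0, "wz": 27.6, "gripper": 0},
    {"dx": -0.0015, "dy": -0.027, "dz": 0, "wx": 0, "wy": 0, "wz": 34.6, "gripper": 0},
    {"dx": 0.0005, "dy": -0.0325, "dz": 0, "wx": 0, "wy": 0, "wz": 41.6, "gripper": 0},
    {"dx": 0.0025, "dy": -0.0375, "dz": 0, "wx": 0, "wy": 0, "wz": 48.6, "gripper": 0},
    {"dx": 0.0055, "dy": -0.042, "dz": 0, "wx": 0, "wy": 0, "wz": 55.6, "gripper": 0}
  ]
}}

```text
time: 6.2
tcp_pos: [0.5065, 0.0911, 0.0867]
orientation: [0.923, 0.385, 0.001, 0.001]
ft_force: [1.9, -1.6, -1.0]
gripper_width: -0.0
finger_force: 1.2
```

```bash
python3 -c "
from h import *
st();where();arc(-135-5.0*np.arange(8))"
```

```text
t 6.2 tcp [0.5065 0.0911 0.0867] yaw 45.3 zt [ 0.002 -0.001 -1.   ] F [ 1.9 -1.6 -1. ] w -0.0 q [-0.01  0.33 -0.29  2.    0.13  0.82 -1.16]
phi -134.7 radial 0.0418 o 0.0159
-135.0 [-0.0003 -0.0001 -0.0003] [ 0.1 -0.1  0.3]
-140.0 [-0.0015 -0.0038 -0.0003] [ 0.1 -0.1  5.3]
-145.0 [-0.0024 -0.0076 -0.0003] [ 0.1 -0.1 10.3]
-150.0 [-0.0029 -0.0115 -0.0004] [ 0.1 -0.1 15.3]
-155.0 [-0.0031 -0.0154 -0.0004] [ 0.1 -0.1 20.3]
-160.0 [-0.003  -0.0193 -0.0004] [ 0.1 -0.1 25.3]
-165.0 [-0.0025 -0.0232 -0.0004] [ 0.1 -0.1 30.3]
-170.0 [-0.0017 -0.0271 -0.0004] [ 0.1 -0.1 35.3]
```

>>> {"method": "carry_out", "body": {
  "motion": [
    {"dx": -0.0015, "dy": -0.004, "dz": 0, "wx": 0, "wy": 0, "wz": 5.3, "gripper": 0},
    {"dx": -0.0025, "dy": -0.0075, "dz": 0, "wx": 0, "wy": 0, "wz": 10.3, "gripper": 0},
    {"dx": -0.003, "dy": -0.0115, "dz": 0, "wx": 0, "wy": 0, "wz": 15.3, "gripper": 0},
    {"dx": -0.003, "dy": -0.0155, "dz": 0, "wx": 0, "wy": 0, "wz": 20.3, "gripper": 0},
    {"dx": -0.003, "dy": -0.019, "dz": 0, "wx": 0, "wy": 0, "wz": 25.3, "gripper": 0},
    {"dx": -0.003, "dy": -0.0195, "dz": 0, "wx": 0, "wy": 0, "wz": 25.3, "gripper": 0}
  ]
}}

```text
time: 6.95
tcp_pos: [0.4903, 0.1032, 0.0867]
orientation: [0.984, 0.176, 0.001, 0.0]
ft_force: [2.3, -0.4, -0.1]
gripper_width: -0.0003
finger_force: 0.9
```

```bash
python3 -c "
from h import *
im,c,P=cam('wrist');save('w5',cv2.resize(im,None,fx=1.5,fy=1.5));np.savez('w5.npz',im=im,P=P);st();where();arc(-160-2.0*np.arange(8))"
```

```text
t 7.0 tcp [0.4902 0.1032 0.0866] yaw 20.3 zt [ 0.001 -0.    -1.   ] F [ 2.4 -0.7  0.4] w -0.0 q [-0.11  0.31 -0.22  2.03  0.09  0.81 -1.6 ]
phi -159.7 radial 0.0422 o 0.0151
-160.0 [ 0.0001  0.0007 -0.0004] [ 0.  -0.1  0.3]
-162.0 [-0.0004 -0.0008 -0.0004] [ 0.  -0.1  2.3]
-164.0 [-0.0009 -0.0023 -0.0004] [ 0.  -0.1  4.3]
-166.0 [-0.0013 -0.0038 -0.0004] [ 0.  -0.1  6.3]
-168.0 [-0.0017 -0.0053 -0.0004] [ 0.  -0.1  8.3]
-170.0 [-0.002  -0.0069 -0.0004] [ 0.  -0.1 10.3]
-172.0 [-0.0022 -0.0084 -0.0004] [ 0.  -0.1 12.3]
-174.0 [-0.0024 -0.01   -0.0004] [ 0.  -0.1 14.3]
```

View pics/w5.png

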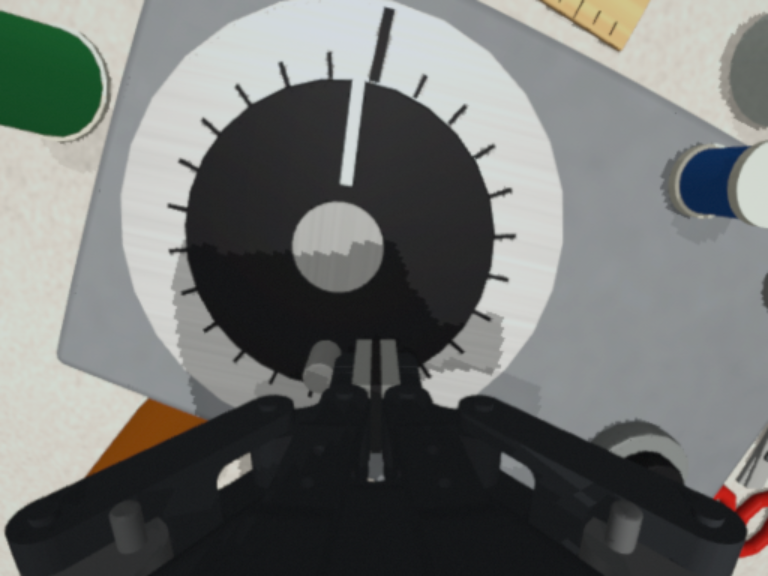

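The wrist view shows the index tip at (357,83) just short of the long line, whose inner end is at (374,80). I'll measure the remaining angle precisely by polar sampling.

```bash
cat >> h.py <<'E'
def meas(im,c,P,guess,span=12):
    g=cv2.cvtColor(im,cv2.COLOR_RGB2GRAY).astype(np.float32)
    def prof(r,z,a0,sign):
        a=np.arange(a0-span,a0+span,.1);t=np.radians(a)
        px=proj(np.c_[C[0]+r*np.cos(t),C[1]+r*np.sin(t),0*t+z],c,P).astype(np.float32)
        v=sign*cv2.remap(g,px[:,:1],px[:,1:],cv2.INTER_LINEAR)[:,0]
        w=np.clip(v-(v.max()*.6+np.median(v)*.4),0,None);k=np.abs(a-a[v.argmax()])<4
        return (a[k]@w[k])/w[k].sum()
    I=[prof(r,.077,guess,1) for r in np.arange(.028,.055,.002)]
    L=[prof(r,.068,7.5,-1) for r in np.arange(.070,.081,.001)]
    print('idx',np.round(I,1));print('line',np.round(L,1));print('med',np.median(I).round(2),np.median(L).round(2),'to go',(np.median(I)-np.median(L)).round(2))
E
python3 -c "
from h import *
d=np.load('w5.npz');meas(d['im'],bot.calibration('wrist'),d['P'],15)"
```

```text
idx [11.6 11.6 11.5 11.8 11.7 11.9 11.9 12.  12.  12.  12.  12.  12.  12. ]
line [7.4 7.4 7.4 7.4 7.4 7.5 7.5 7.5 7.5 7.5 7.4]
med 11.95 7.44 to go 4.5
```

>>> {"method": "carry_out", "body": {
  "motion": [
    {"dx": -0.0003, "dy": -0.0011, "dz": 0, "wx": 0, "wy": 0, "wz": 1.5, "gripper": 0},
    {"dx": -0.0006, "dy": -0.0022, "dz": 0, "wx": 0, "wy": 0, "wz": 3, "gripper": 0},
    {"dx": -0.0009, "dy": -0.0033, "dz": 0, "wx": 0, "wy": 0, "wz": 4.5, "gripper": 0},
    {"dx": -0.0009, "dy": -0.0033, "dz": 0, "wx": 0, "wy": 0, "wz": 4.5, "gripper": 0},
    {"dx": -0.0009, "dy": -0.0033, "dz": 0, "wx": 0, "wy": 0, "wz": 4.5, "gripper": 0}
  ]
}}

```text
time: 7.62
tcp_pos: [0.4874, 0.1059, 0.0862]
orientation: [0.991, 0.136, -0.0, 0.0]
ft_force: [1.7, -1.5, 1.5]
gripper_width: 0.0001
finger_force: 0.7
```

```bash
python3 -c "
from h import *
im,c,P=cam('wrist');st();where();meas(im,c,P,8)"
```

```text
t 7.67 tcp [0.4874 0.1059 0.0862] yaw 15.6 zt [-0. -0. -1.] F [ 0.7 -1.8  1.2] w 0.0002 q [-0.12  0.3  -0.21  2.04  0.09  0.81 -1.68]
phi -164.4 radial 0.0428 o 0.0151
idx [6.4 6.9 6.9 7.1 7.  6.9 7.  7.  7.  7.1 7.1 7.1 7.1 7.1]
line [7.4 7.4 7.4 7.4 7.4 7.5 7.5 7.5 7.5 7.5 7.5]
med 7.03 7.46 to go -0.43
```

>>> {"method": "carry_out", "body": {
  "motion": [
    {"dx": 0, "dy": 0.008, "dz": 0, "wx": 0, "wy": 0, "wz": 0, "gripper": 0},
    {"dx": 0, "dy": 0.016, "dz": -0.001, "wx": 0, "wy": 0, "wz": 0, "gripper": 0},
    {"dx": 0, "dy": 0.016, "dz": -0.03, "wx": 0, "wy": 0, "wz": 0, "gripper": 0},
    {"dx": 0, "dy": 0.016, "dz": -0.06, "wx": 0, "wy": 0, "wz": 0, "gripper": 0},
    {"dx": 0, "dy": 0.016, "dz": -0.06, "wx": 0, "wy": 0, "wz": 0, "gripper": 0},
    {"dx": 0, "dy": 0.016, "dz": -0.06, "wx": 0, "wy": 0, "wz": 0, "gripper": 0}
  ]
}}

```text
time: 8.43
tcp_pos: [0.4912, 0.09, 0.1456]
orientation: [0.991, 0.136, -0.001, 0.0]
ft_force: [-1.2, 0.2, -0.8]
gripper_width: 0.0003
finger_force: 0.0
```

```bash
python3 -c "
from h import *
im,c,P=cam('wrist');st();where();meas(im,c,P,8);save('w6',cv2.resize(im,None,fx=1.5,fy=1.5))
for n,p in dict(cap=(*C,.081),btn=(.474,-.0246,.08)).items(): print(n,proj([p],c,P)*1.5)
delta((.474,-.026,.115),15.6)"
```

```text
t 8.47 tcp [0.4909 0.09   0.1452] yaw 15.6 zt [-0.002 -0.001 -1.   ] F [ 0.3 -0.6 -0.1] w 0.0 q [-0.09  0.23 -0.21  1.98  0.06  0.94 -1.62]
phi -164.4 radial 0.0437 o 0.0314
idx [7.7 6.8 6.9 7.3 7.1 7.1 7.2 7.2 7.1 7.2 7.2 7.2 7.2 7.3]
line [7.3 7.3 7.3 7.3 7.4 7.5 7.5 7.5 7.4 7.4 7.4]
med 7.19 7.41 to go -0.22
cap [[313.37846904 224.80147815]]
btn [[569.15502426 390.74949611]]
delta [-0.0475  0.1071  0.0303] [-0.   0.1  0. ]
```

View pics/w6.png

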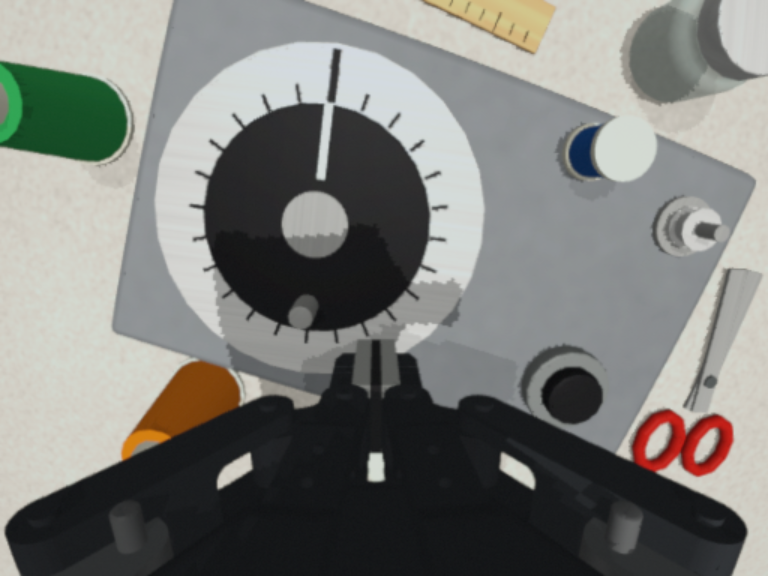

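The wrist view, with the finger clear, shows the index meeting the long line at about (330,103). Allowing for parallax it is within about 0.3°. The button top is at (573,396). I'll place the button from this view and the scene view.

```bash
python3 -c "
from h import *
s=bot.read_state();c=bot.calibration('wrist');T=np.eye(4);T[:3,:3]=R.from_quat(s['orientation']).as_matrix();T[:3,3]=s['tcp_pos'];P=T@np.array(c['tool_from_camera'])
o,d=ray([(573/1.5,396/1.5)],c,P);rs=[(o,d[0])]
for n,p in(('scene',(200.8,199.3)),('side',(296.6,184.1))):
  k=bot.calibration(n);o,d=ray([p],k,np.array(k['pose']));rs.append((o,d[0]))
b=tri(rs);print(b);b=onz([(573/1.5,396/1.5)],b[2],c,P)[0];print(b)
delta((b[0],b[1],.105),15.6)"
```

```text
[ 0.47225202 -0.02695144  0.08182633]
[ 0.47210139 -0.02661352  0.08182633]
delta [-0.0494  0.1072  0.0403] [-0.   0.1  0. ]
```

>>> {"method": "carry_out", "body": {
  "motion": [
    {"dx": -0.02, "dy": 0.04, "dz": 0, "wx": 0, "wy": 0, "wz": 0, "gripper": 0},
    {"dx": -0.04, "dy": 0.08, "dz": 0, "wx": 0, "wy": 0, "wz": 0, "gripper": 0},
    {"dx": -0.0495, "dy": 0.107, "dz": 0.01, "wx": 0, "wy": 0, "wz": 0, "gripper": 0},
    {"dx": -0.0495, "dy": 0.107, "dz": 0.035, "wx": 0, "wy": 0, "wz": 0, "gripper": 0},
    {"dx": -0.0495, "dy": 0.107, "dz": 0.05, "wx": 0, "wy": 0, "wz": 0, "gripper": 0},
    {"dx": -0.0495, "dy": 0.107, "dz": 0.055, "wx": 0, "wy": 0, "wz": 0, "gripper": 0},
    {"dx": -0.0495, "dy": 0.107, "dz": 0.055, "wx": 0, "wy": 0, "wz": 0, "gripper": 0}
  ]
}}

```text
time: 9.35
tcp_pos: [0.473, -0.0254, 0.091]
orientation: [0.991, 0.137, -0.0, -0.0]
ft_force: [0.2, -0.2, -0.1]
gripper_width: 0.0
finger_force: 0.0
```

```bash
python3 -c "
from h import *
st();delta((.4721,-.0266,.082),15.6)"
```

```text
t 9.35 tcp [ 0.473  -0.0254  0.091 ] yaw 15.7 zt [-0.001  0.    -1.   ] F [ 0.2 -0.2 -0.1] w 0.0 q [ 0.08  0.26 -0.13  2.09  0.04  0.8  -1.38]
delta [-0.0012  0.0009  0.009 ] [-0.   0.   0.1]
```

>>> {"method": "carry_out", "body": {
  "motion": [
    {"dx": -0.001, "dy": 0.001, "dz": 0.004, "wx": 0, "wy": 0, "wz": 0, "gripper": 0},
    {"dx": -0.001, "dy": 0.001, "dz": 0.007, "wx": 0, "wy": 0, "wz": 0, "gripper": 0},
    {"dx": -0.001, "dy": 0.001, "dz": 0.01, "wx": 0, "wy": 0, "wz": 0, "gripper": 0},
    {"dx": -0.001, "dy": 0.001, "dz": 0.012, "wx": 0, "wy": 0, "wz": 0, "gripper": 0},
    {"dx": -0.001, "dy": 0.001, "dz": 0.012, "wx": 0, "wy": 0, "wz": 0, "gripper": 0}
  ]
}}

```text
time: 9.98
tcp_pos: [0.4731, -0.0271, 0.0809]
orientation: [0.991, 0.136, 0.0, 0.0]
ft_force: [-3.6, 0.1, 14.6]
gripper_width: -0.0001
finger_force: 7.2
```

>>> {"method": "carry_out", "body": {
  "motion": [
    {"dx": 0, "dy": 0, "dz": -0.0015, "wx": 0, "wy": 0, "wz": 0, "gripper": 0},
    {"dx": 0, "dy": 0, "dz": -0.0015, "wx": 0, "wy": 0, "wz": 0, "gripper": 0}
  ]
}}

```text
time: 10.22
tcp_pos: [0.473, -0.0271, 0.0814]
orientation: [0.991, 0.136, 0.001, 0.0]
ft_force: [-0.4, 0.7, 5.1]
gripper_width: -0.0001
finger_force: 2.3
```

>>> {"method": "carry_out", "body": {
  "motion": [
    {"dx": 0, "dy": 0, "dz": -0.0015, "wx": 0, "wy": 0, "wz": 0, "gripper": 0},
    {"dx": 0, "dy": 0, "dz": -0.0015, "wx": 0, "wy": 0, "wz": 0, "gripper": 0}
  ]
}}

```text
time: 10.48
tcp_pos: [0.473, -0.0271, 0.0826]
orientation: [0.991, 0.136, 0.001, 0.0]
ft_force: [0.6, -0.0, 3.4]
gripper_width: -0.0005
finger_force: 2.0
```

>>> {"method": "carry_out", "body": {
  "motion": [
    {"dx": 0, "dy": 0, "dz": -0.0015, "wx": 0, "wy": 0, "wz": 0, "gripper": 0},
    {"dx": 0, "dy": 0, "dz": -0.0015, "wx": 0, "wy": 0, "wz": 0, "gripper": 0}
  ]
}}

```text
time: 10.72
tcp_pos: [0.473, -0.0271, 0.084]
orientation: [0.991, 0.136, 0.001, 0.0]
ft_force: [2.7, 0.2, 2.9]
gripper_width: 0.0002
finger_force: 1.6
```

>>> {"method": "carry_out", "body": {
  "motion": [
    {"dx": 0, "dy": 0, "dz": -0.0015, "wx": 0, "wy": 0, "wz": 0, "gripper": 0},
    {"dx": 0, "dy": 0, "dz": -0.0015, "wx": 0, "wy": 0, "wz": 0, "gripper": 0}
  ]
}}

```text
time: 10.98
tcp_pos: [0.4725, -0.0272, 0.0853]
orientation: [0.991, 0.136, 0.0, 0.0]
ft_force: [2.3, 0.0, 2.7]
gripper_width: -0.0001
finger_force: 1.2
```

>>> {"method": "carry_out", "body": {
  "motion": [
    {"dx": 0, "dy": 0, "dz": -0.002, "wx": 0, "wy": 0, "wz": 0, "gripper": 0},
    {"dx": 0, "dy": 0, "dz": -0.002, "wx": 0, "wy": 0, "wz": 0, "gripper": 0}
  ]
}}

```text
time: 11.22
tcp_pos: [0.4715, -0.0273, 0.087]
orientation: [0.991, 0.136, -0.001, 0.0]
ft_force: [0.5, 0.4, 2.0]
gripper_width: -0.0002
finger_force: 0.7
```

The force profile is a clean spring: 14.6 N against the stop at z = 0.081, then 5 N falling to 2 N over 6 mm. So the button was fully down. I'll lift clear and check.

>>> {"method": "carry_out", "body": {
  "motion": [
    {"dx": 0, "dy": 0, "dz": -0.01, "wx": 0, "wy": 0, "wz": 0, "gripper": 0},
    {"dx": 0, "dy": 0, "dz": -0.035, "wx": 0, "wy": 0, "wz": 0, "gripper": 0},
    {"dx": 0, "dy": -0.04, "dz": -0.06, "wx": 0, "wy": 0, "wz": 0, "gripper": 0},
    {"dx": 0, "dy": -0.08, "dz": -0.09, "wx": 0, "wy": 0, "wz": 0, "gripper": 0},
    {"dx": 0, "dy": -0.1, "dz": -0.1, "wx": 0, "wy": 0, "wz": 0, "gripper": 0},
    {"dx": 0, "dy": -0.1, "dz": -0.1, "wx": 0, "wy": 0, "wz": 0, "gripper": 0},
    {"dx": 0, "dy": -0.1, "dz": -0.1, "wx": 0, "wy": 0, "wz": 0, "gripper": 0}
  ]
}}

```text
time: 12.1
tcp_pos: [0.4449, 0.0678, 0.1867]
orientation: [0.991, 0.135, -0.001, 0.0]
ft_force: [-0.5, 1.0, -0.9]
gripper_width: 0.0002
finger_force: 0.0
```

```bash
python3 -c "
from h import *
im,c,P=cam('wrist');st();meas(im,c,P,8)
w=cv2.resize(im,(512,384));a,c2,P2=cam('scene')
save('fin',np.vstack([cv2.resize(im[40:240,60:460],(800,400),interpolation=cv2.INTER_CUBIC),cv2.resize(a[110:210,120:520][:, :],(800,200))]))"
```

```text
t 12.15 tcp [0.4449 0.0676 0.1865] yaw 15.5 zt [-0.002 -0.001 -1.   ] F [-0.5 -0.6 -0.1] w -0.0 q [-0.05  0.09 -0.21  2.04  0.02  1.02 -1.57]
idx [6.7 7.1 7.  7.1 7.1 7.2 7.1 7.1 7.2 7.2 7.1 7.1 7.2 7.2]
line [nan nan nan nan nan nan nan nan nan nan nan]
med 7.14 nan to go nanh.py:52: RuntimeWarning: invalid value encountered in scalar divide
  return (a[k]@w[k])/w[k].sum()
```

View pics/fin.png

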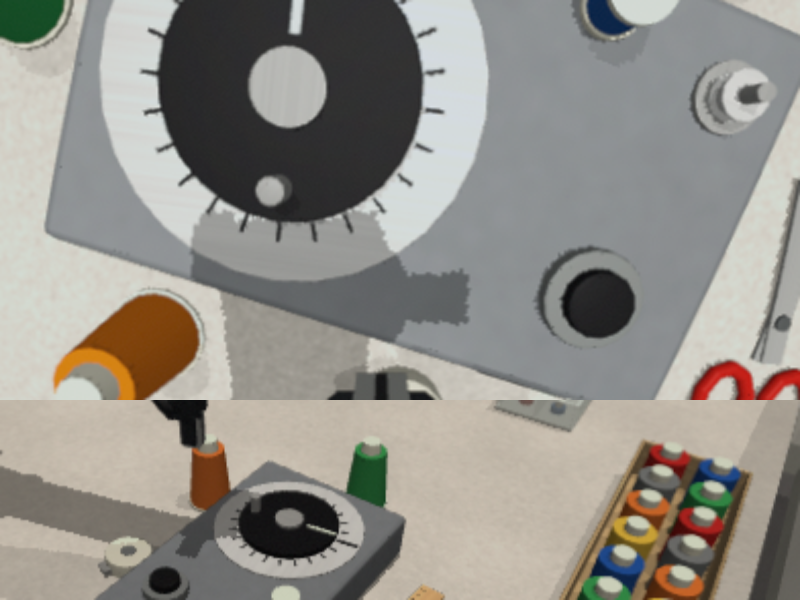

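The final view shows the index pointing along the long line in the scene strip (about (310-355,527-545)). The button is up again at (598,303), and the cones, spool and scissors haven't moved. The index angle is unchanged (7.1° against 7.4° for the line), so I'm handing in.

```bash
python3 -c "
from bench import bot
print(bot.finish_job())"
```

```text
the job is handed in; nothing more can be done
None
```

I turned the dial by its stud until the index sat within about 0.3° of the long line, pressed the start button fully down and let it spring back, and handed the job in at about 12 s with the arm clear and nothing else seen to have moved.

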